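# Click the capsule pusher into its catch

## Task

Close up the row in the capsule feeder: with the fingers on the back of the upright paddle, push the pusher along its rail until its spring plunger drops into the seat between the two ridges of the catch, and stop there; do not drive it on over the second ridge. Only push: do not pinch the paddle or touch its front or side edges, do not touch the capsules with the robot (they stay standing in the channel), and leave everything else on the ledge where it is.

Things in the scene. Friction and masses are not known exactly. Their poses are not given: they have to be found in the camera images.
- feeder: Fixed feeder: stainless channel 330 mm long, 41 mm wide inside, walls 22 mm high and 3 mm thick, floor at z = 3 mm; an aluminium rail bar (22 mm wide, top 20 mm above the ledge) runs along its far side, centre line at x = 40 mm. Origin: on the ledge, mid-length and mid-width of the channel. y axis: along the channel from pusher to gate; x: from channel to rail bar; z up.
- pusher (a joint): Travel of the black plastic pusher along the feeder's +y, m: 0 = rear end, starts at 0 to 0.03, and the catch comes after 70 to 150 mm more. About 1 N of friction; stays where it is left. A block that fills the channel (front face 10 mm ahead of the plunger's axis), an upright paddle on it, and a side arm (36 to 50 mm above the ledge) over the rail bar with the plunger.
- paddle_back (a point): Centre of the rear face of the pusher's upright paddle (facing the feeder's -y), 70 mm above the ledge: the face to push on, with free room behind it. The paddle is 54 mm wide across the rail with its 2 mm grey side edges, 6 mm thick, 29 to 91 mm above the ledge, clear above walls (22 mm) and capsules (31 mm). This face is 4 mm behind the plunger's axis.
- paddle_front (a point): Grey plate 46 x 2 x 36 mm on the front (capsule side) of the paddle: the centre of its face, 72 mm above the ledge. Neither it nor the paddle's side edges (27 mm to either side of the middle) should be touched.
- pusher_pin (a point): Tip of the pusher's spring plunger (rounded, 10 mm in diameter), over the centre line of the rail bar; it travels with the pusher but does not go up and down with the plunger. Seated when its y in the gate's frame is 0.
- plunger (a joint): Height of the sprung steel plunger above its lowest position, m: 0 when down (on the plain bar, or seated in the catch), about 0.003 on the crest of the first ridge of the catch and 0.005 on that of the second. Its button, 16 mm across, on top of the pusher's side arm rises and drops with it.
- gate: Fixed gate, axes as the feeder's, with the catch: two round steel ridges across the rail bar, crests at y = -7 mm (3 mm high) and +9 mm (5 mm high). The plunger climbs the first from y = -14 mm on (peak push 7 to 10 N), then drops into the seat at y = 0: the pusher jumps ahead, the push dips. The second ridge then stops it (about 13 N). Origin: channel centre line, ledge level, abreast of the seat.
- gate_wall (a point): Middle of the dark steel gate wall across the channel that ends the row of capsules: its face towards the pusher, 127 mm beyond the seat along the feeder's y, 18 mm above the ledge; the wall is 36 mm high.
- capsule1: Aluminium coffee capsule 1 of 3 in the channel (nearest to the pusher), standing on its rim: 37 mm in diameter at the foot, 28 mm high, about 12 g, loose. Origin: centre of its foot.
- capsule2: Aluminium coffee capsule 2 of 3 in the channel (the middle one), standing on its rim: 37 mm in diameter at the foot, 28 mm high, about 12 g, loose. Origin: centre of its foot.
- capsule3: Aluminium coffee capsule 3 of 3 in the channel (nearest to the gate wall), standing on its rim: 37 mm in diameter at the foot, 28 mm high, about 12 g, loose. Origin: centre of its foot.
- cup: Bystander: yellow ceramic cup, 72 mm across, 62 mm high, loose, beside the feeder on its -x side. Origin: centre of its foot.
- saucer: Bystander: glass saucer, 116 mm across, 14 mm high, loose, on the feeder's +x side. Origin: centre of its underside.
- lid: Bystander: small black plastic lid, 68 mm across, 18 mm high with its knob, loose, on the feeder's +x side. Origin: centre of its underside.
- tray: Bystander: empty stainless capsule tray, 200 x 120 x 30 mm, loose, to the robot's right. Origin: centre of its underside.
- spoon: Bystander: steel spoon 150 mm long, loose, to the robot's left. Origin: on its underside.
Mind the look-alikes: they are no part of the job. What is shaped like the capsule3 but brown is not meant.

How it is judged (in metres and radians):
On the way:
1. the plunger has dropped into the seat of the catch (y of pusher_pin in the frame of gate between -0.003 and 0.003 m and value of joint plunger below 0.0015 m), for 0.2 s.
At the end, for the whole second after the job is handed in: The plunger's tip is within 3 mm of the seat along the rail, the plunger is down (less than 1.5 mm up) and the pusher is at rest; the three capsules stand upright (within 0.15 rad) on the channel floor between pusher and gate wall, at rest (all of step 1 and velocity of joint pusher between -0.005 and 0.005 m/s and y of capsule1 in the frame of gate between 0.023 and 0.112 m and x of capsule1 in the frame of gate between -0.006 and 0.006 m and height (world z) of each of capsule1, capsule2, capsule3 below 0.008 m and angle between each of capsule1, capsule2, capsule3's own z axis and vertical below 0.15 rad and linear speed of each of capsule1, capsule2, capsule3 below 0.02 m/s and y of capsule2 in the frame of gate between 0.023 and 0.112 m and x of capsule2 in the frame of gate between -0.006 and 0.006 m and y of capsule3 in the frame of gate between 0.023 and 0.112 m and x of capsule3 in the frame of gate between -0.006 and 0.006 m); the robot touches nothing.
It fails at once if the pusher is driven on over the second ridge of the catch (more than 8 mm past the seat) (y of pusher_pin in the frame of gate above 0.008 m).
It fails at once if the paddle's front (capsule side) or one of its side edges is touched by the robot with over 0.5 N: pinched or pulled (contact force between any of the fingers, the arm and pusher_c3 above 0.5 N or contact force between any of the fingers, the arm and pusher_c5 above 0.5 N or contact force between any of the fingers, the arm and pusher_c6 above 0.5 N).
It fails at once if the robot touches a capsule (over 0.5 N) (contact force between any of the fingers, the arm and capsule1 above 0.5 N or contact force between any of the fingers, the arm and capsule2 above 0.5 N or contact force between any of the fingers, the arm and capsule3 above 0.5 N).
It fails at once if a capsule is lifted (over 12 mm above the floor of the channel) or knocked over (height (world z) of any of capsule1, capsule2, capsule3 above 0.015 m or angle between any of capsule1, capsule2, capsule3's own z axis and vertical above 0.6 rad).
It fails at once if a bystander (cup, saucer, lid, tray, spoon) is moved by more than 15 mm (distance of any of cup, saucer, lid, tray, spoon from where it was at the start of the episode above 0.015 m).
It also fails if it takes over 43 s, if anything falls off the work surface, if the arm or the gripper's body presses on something with over 40 N, if the wrist force passes 120 N, or if a joint passes its speed limit or range.

## Robot

A 6-joint arm with a two-finger parallel gripper is mounted at the origin on the work surface. World frame = base frame: x ahead of the robot, y to its left, z up, the work surface at z = 0. Lengths are in m, angles in degrees, forces in N, time in s.
With the tool pointing down it reaches from about 0.25 to 0.725 m from the base axis. Payload 9.7 kg.
Tool frame: the origin (TCP) lies midway between the tips of the shut fingers; the grasp point (between the pads) lies 19 mm behind it (bot.hold_point_z is the distance from the TCP to the grasp point, in m); z points along the fingers, y is the line along which they close (so a half turn about z gives the same grasp; the last joint's range is limited). The gripper opens to 85 mm and grips with 20 to 120 N. Pads are 22 mm wide; open, the fingers measure 114 mm over their backs; the gripper's body (76 mm by 85 mm) begins 54 mm behind the grasp point. The pads swing forward as they close: fully open they stand 13 mm farther back than shut.
Start: joints at [-67.437, 4.979, 10.078, 95.1, 0, 90], TCP at [0.211, -0.508, 0.231] pointing down, gripper open.
Joint ranges: [-179.16, 179.16], [-48.56, 103.87], [-65.8, 70.77], [-126.05, 130.52], [-82.76, 87.17], [-180, 180]. Speed limits (degrees/s): [127.2, 127.2, 147.25, 180, 180, 180].

## Interface

Orientations are given as [roll, pitch, yaw] about the fixed x, y, z axes, in that order (R = Rz(yaw) Ry(pitch) Rx(roll)).
In Python, from workcell import bot gives the robot as it stands.
- The arm moves only by the tool play_rows, never from a script. Its argument "steps" is a list that holds one entry, the list of rows, each a list of 4 numbers: the shift along the tool's x, y, z in m, then the turn about the tool's z in rad. In form: [[[tx, ty, tz, yaw], ...]]. A call has exactly 5 rows; each row shifts and turns the commanded pose from where the row before left it, along the tool's axes as they then stand; what a row does not reach is not made up. A row lasts 1/12 s, in which the tool goes at most 41.7 mm and 7.16 degrees, less where a joint would pass 70% of its speed; a pose out of reach is approached as far as the arm can. A call is refused whole if a number of a shift passes 0.0417 or a number of a turn 0.125, either way. A call with a gripper value outside its range is refused whole. "gripper" is the finger opening in m, from 0 to 0.0854, set as the call begins (left out, the last holds). The fingers move at their own pace and stop on an object; "squeeze" is the grip in N (left out, the last holds). Time passes only in rows, so rows that do not move let the fingers close, or fill a call up. It gives the time, the measured TCP pose, the force, the opening and the grip force at its end, in the units of the state.
- bot.get_obs(): the state, without advancing time (a new reading comes with each control period).
- bot.camera(name): name is "scene" or "top" or "wrist"; returns a dict with "img" (420x560x3 uint8, blue, green, red), "vfov" (degrees; the focal length in pixels is half the picture's height over the tangent of half this angle, whatever the lens; pixels are square), "cx", "cy" (the principal point, pixels), "xyz" and "attitude" of the camera in the world. Camera axes: x right, y down, z forward; pixel columns grow to the right and rows downward; lengths in m; the calibration is good to about 2 mm. The wrist camera is an equidistant fisheye: a pixel r from the principal point sees the ray r / f radians off the axis. A picture is of the moment at which its call begins. There is no depth.
- bot.job_done(): hands the job in; it is judged then, once.
The state is a dict: "time": time; "q": joint angles; "qd": joint speeds; "joint_efforts": joint torques, N m; "ee_pos": TCP position; "tcp_rot": TCP orientation; "wrist_force": force on the tool from outside, world axes, zero at the start; "torque": the same for the moment, N m; "opening": finger opening in m; "grasp_force": force on a finger pad.
Only numpy, scipy, OpenCV 4.12 (cv2) and the standard library are available. Lean on these libraries where they do the work, as an engineer would, in place of code of your own. Each camera call takes 0.05 s, during which the arm holds its last target. There are 200 camera calls.

## Working session

There is one attempt and no reset: what is moved stays moved. The work goes in short steps, Python scripts to look and compute and a tool call to move; the robot and the scene stay as the last step left them, time stands still between calls to the robot, and variables do not carry over. Pictures are saved under pics/ and viewed, at most 10 in all, crops included, and the job is handed in when it is done.

Besides the shell and the picture viewer there is one more tool, called after "Emit:" as name(argument=value, ...) on one line, values as JSON. play_rows: Moves the arm, as the interface text tells. Its arguments: {"type":"object","properties":{"steps":{"type":"array","items":{"type":"array","items":{"type":"array","items":{"type":"number"}}}},"gripper":{"type":"number"},"squeeze":{"type":"number"}},"required":["steps"]}

```bash
mkdir -p pics
cat > h.py <<'E'
import numpy as np, cv2
from scipy.spatial.transform import Rotation as R
from workcell import bot
def rot(a):
    a=np.array(a,float)
    return a if a.shape==(3,3) else R.from_euler('xyz',a,degrees=True).as_matrix()
def ray(c,u,v,fish=False):
    f=210/np.tan(np.radians(c['vfov']/2)); x,y=u-c['cx'],v-c['cy']
    if fish:
        r=np.hypot(x,y); t=r/f; d=np.array([x/r*np.sin(t),y/r*np.sin(t),np.cos(t)])
    else:
        d=np.array([x/f,y/f,1.]); d/=np.linalg.norm(d)
    return np.array(c['xyz']),rot(c['attitude'])@d
def onz(c,u,v,z,fish=False):
    o,d=ray(c,u,v,fish); return o+d*(z-o[2])/d[2]
def px(c,p):
    q=rot(c['attitude']).T@(np.array(p)-c['xyz']); f=210/np.tan(np.radians(c['vfov']/2))
    return c['cx']+f*q[0]/q[2],c['cy']+f*q[1]/q[2]
E
python3 - <<'E'
from h import *
import pickle
cs={n:bot.camera(n) for n in("scene","top","wrist")}
pickle.dump(cs,open('c0.pkl','wb'))
for n in cs:
    c=cs[n]; print(n,c['vfov'],c['cx'],c['cy'],c['xyz'],c['attitude'])
for n in("scene","top"): cv2.imwrite(f'pics/{n}0.png',cv2.resize(cs[n]['img'],(800,600),interpolation=cv2.INTER_CUBIC))
print(bot.get_obs())
E
```

```text
scene 52.458516320946245 271.1316640649459 215.86076591011397 [0.90615075 0.45461789 1.0774342 ] [-149.3516337    -0.22408614  140.78977345]
top 54.09287780111032 278.74185490742866 211.43386265770218 [ 0.32893816 -0.02420605  1.17043708] [-169.53495312    0.4586245   -89.58849445]
wrist 65.70646984690485 282.520511030209 210.35428554865385 [ 0.27599175 -0.48048735  0.37353268] [ 1.63988447e+02  6.41001539e-02 -6.74764134e+01]
{'time': 0.15, 'q': array([-6.74390253e+01,  5.00426080e+00,  1.00442788e+01,  9.50981505e+01,
       -1.67445106e-04,  9.00020119e+01]), 'qd': array([-0.07745435, -0.17559803,  0.2188982 , -0.07481175, -0.01566879,
        0.00120968]), 'joint_efforts': array([-3.92642069e-04, -5.20759785e+01,  4.65045762e+01,  1.38267648e-02,
        3.31410513e-05, -1.61658488e-05]), 'ee_pos': array([ 0.21095144, -0.50775496,  0.23073668]), 'tcp_rot': array([-1.79941867e+02,  1.69486267e-04,  2.25589630e+01]), 'wrist_force': array([ 0.16230749, -0.67721764,  0.08384237]), 'torque': array([-0.01475131,  0.00570832,  0.01321303]), 'grasp_force': 0.0, 'opening': 0.08536611907429564}
```

View pics/scene0.png

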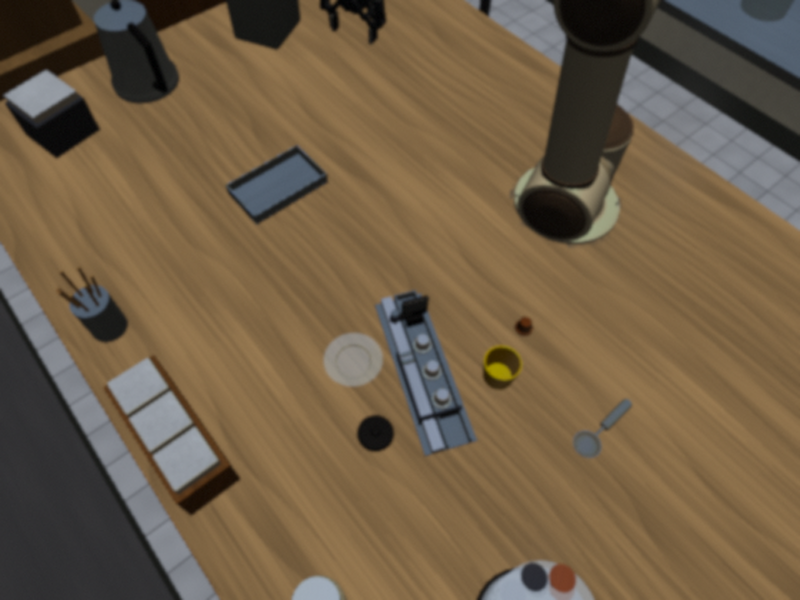

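View pics/top0.png

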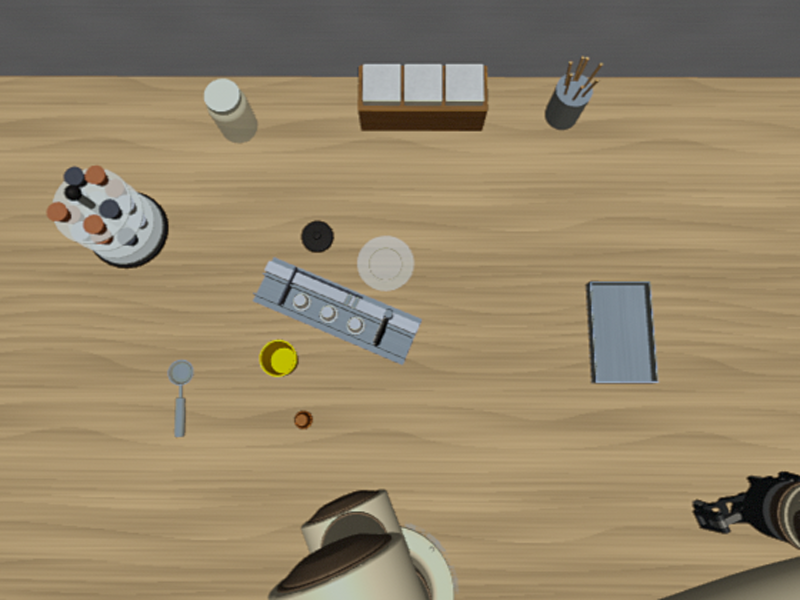

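The scene view shows the feeder with the black paddle at (412,303) and the gate wall near (440,412). In the top view (800x600) the feeder's corners are about (270,262), (255,298), (420,322) and (405,360).

Dark parts that could be taken for the paddle, in top-view pixels:
- paddle with side arm, (383,328)
- gate wall, (288,287)
- lid, (317,236)

The brown capsule-shaped item at (303,420) is the look-alike. I choose (383,328), at the end of the channel with the arm over the rail bar.

Run:
```python
import pickle
from h import *
cs=pickle.load(open('c0.pkl','rb'))
a=cs['top']['img'][175:260,170:300]; a=cv2.resize(a,None,fx=6,fy=6,interpolation=cv2.INTER_CUBIC)
cv2.imwrite('pics/topc.png',a)
```

```text
(no output)
```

View pics/topc.png

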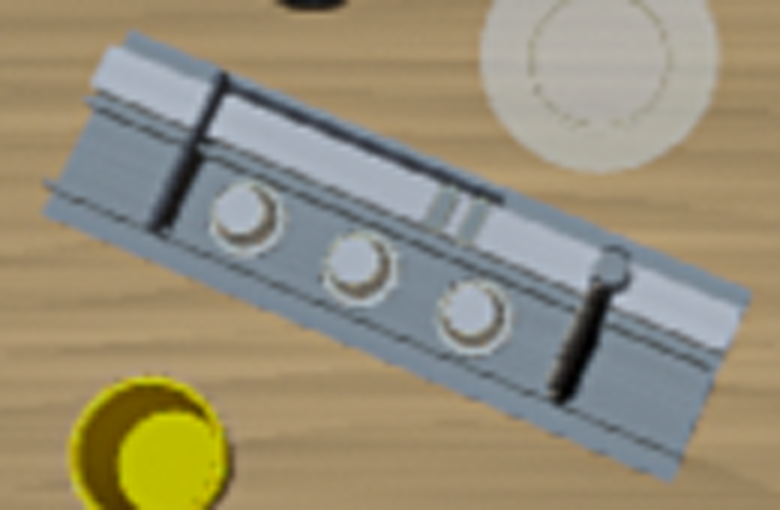

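Crop: paddle top is the dark bar from (605,285) to (562,398), plunger button at (612,268). The two ridges are at (473,222) and (443,210), the near wall line runs (48,183)-(680,457), and the capsule tops are at (245,212), (358,264) and (472,312). This is the right object.

Run:
```python
import pickle
from h import *
cs=pickle.load(open('c0.pkl','rb')); t=cs['top']; s=cs['scene']
P=lambda u,v,z: onz(t,170+u/6-.4,175+v/6-.4,z)
n1,n2=P(48,183,.022),P(680,457,.022); r1,r2=P(473,222,.022),P(443,210,.023)
f1,f2=P(90,100,.022),P(708,365,.022)
for a,b in((n2,n1),(f2,f1)): d=b-a; print('dir',np.degrees(np.arctan2(d[1],d[0])),a,b)
b=P(612,268,.056); print('ridges',r1,r2,'button',b)
d=(n1-n2+f1-f2)[:2]; d/=np.linalg.norm(d)
print('travel along',d,'to seat',((r1*9+r2*7)/16-b)[:2]@d, 'ridge gap',(r2-r1)[:2]@d)
for q in((605,285),(562,398)): print('paddle top',P(*q,.091))
print('capsules',[P(*q,.031) for q in((245,212),(358,264),(472,312))])
print('gate wall mid', P(190,150,.036))
a=s['img'][190:330,210:390]; cv2.imwrite('pics/scc.png',cv2.resize(a,None,fx=4.2,fy=4.2,interpolation=cv2.INTER_CUBIC))
```

```text
dir 66.9364032441845 [ 0.42947933 -0.02598516  0.022     ] [0.5577301  0.27522471 0.022     ]
dir 66.98935790918831 [ 0.47259742 -0.03886167  0.022     ] [0.59832975 0.25719223 0.022     ]
ridges [0.54002805 0.07261051 0.022     ] [0.54554067 0.08685998 0.023     ] button [0.51273662 0.00564793 0.056     ]
travel along [0.39133116 0.92024993] to seat 0.07898306993964901 ridge gap 0.015270327426378691
paddle top [0.4993192  0.00773122 0.091     ]
paddle top [0.44899116 0.02607154 0.091     ]
capsules [array([0.5425447 , 0.17928425, 0.031     ]), array([0.51806106, 0.12534758, 0.031     ]), array([0.49567218, 0.07144011, 0.031     ])]
gate wall mid [0.5711504  0.20542463 0.036     ]
```

View pics/scc.png

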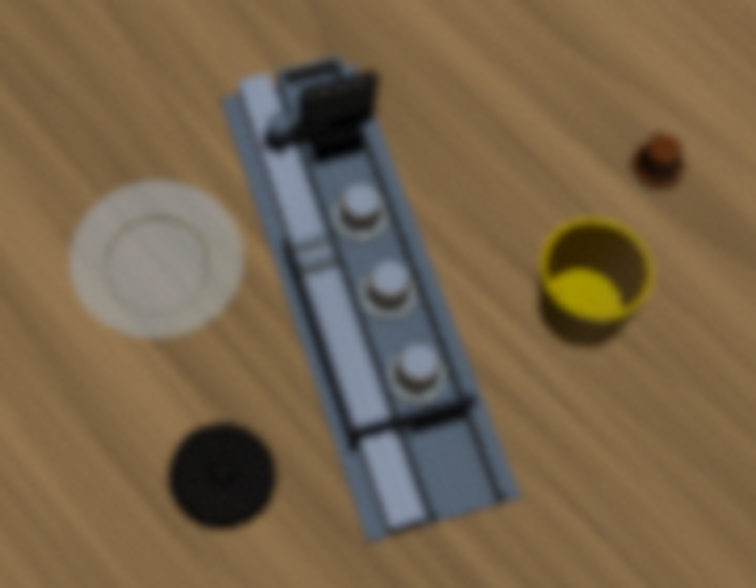

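Emit:
play_rows(steps=[[[0.027,-0.023,0,0],[0.027,-0.023,0,0],[0.027,-0.023,0,0],[0.027,-0.023,0,0],[0.027,-0.023,0,0]]], gripper=0)

```text
time: 0.57
ee_pos: [0.2918, -0.3484, 0.231]
tcp_rot: [-180.0, -0.0, 22.5]
wrist_force: [0.4, 0.8, 0.4]
opening: 0.0257
grasp_force: 0.0
```

Emit:
play_rows(steps=[[[0.027,-0.023,0,0],[0.027,-0.023,0,0],[0.027,-0.023,0,0],[0.027,-0.023,0,0],[0.027,-0.023,0,0]]])

```text
time: 0.98
ee_pos: [0.3724, -0.1902, 0.2313]
tcp_rot: [180.0, -0.0, 22.5]
wrist_force: [0.2, -0.6, -0.1]
opening: 0.0002
grasp_force: 0.0
```

Emit:
play_rows(steps=[[[0.027,-0.023,0,0],[0.027,-0.023,0,0],[0.027,-0.023,0,0],[0.027,-0.023,0,0],[0.027,-0.023,0,0]]])

```text
time: 1.4
ee_pos: [0.453, -0.0321, 0.2312]
tcp_rot: [180.0, -0.0, 22.6]
wrist_force: [0.2, -0.3, 1.5]
opening: -0.0001
grasp_force: 0.0
```

Emit:
play_rows(steps=[[[0,0,0,-0.11],[0,0,0,-0.11],[0,0,0,-0.11],[0,0,0,-0.11],[0,0,0,-0.11]]])

```text
time: 1.82
ee_pos: [0.4526, -0.0337, 0.2311]
tcp_rot: [-180.0, 0.0, 54.4]
wrist_force: [0.7, -0.5, -0.3]
opening: -0.0001
grasp_force: 0.0
```

Emit:
play_rows(steps=[[[0,0,0,-0.11],[0,0,0,-0.11],[0,0,0,0],[0,0,0,0],[0,0,0,0]]])

```text
time: 2.23
ee_pos: [0.4526, -0.0339, 0.2312]
tcp_rot: [-180.0, 0.0, 66.5]
wrist_force: [-0.8, 0.2, 0.5]
opening: 0.0001
grasp_force: 0.0
```

Run:
```python
import pickle
from h import *
cs={n:bot.camera(n) for n in("scene","top","wrist")}
pickle.dump(cs,open('c1.pkl','wb')); c=cs['wrist']; print(c['xyz'],c['attitude'],c['cx'],c['cy'])
cv2.imwrite('pics/w1.png',cv2.resize(c['img'],(800,600),interpolation=cv2.INTER_CUBIC))
```

```text
[0.48096413 0.03069332 0.37411547] [ 1.63998005e+02  3.71514764e-02 -2.34936498e+01] 282.520511030209 210.35428554865385
```

View pics/w1.png

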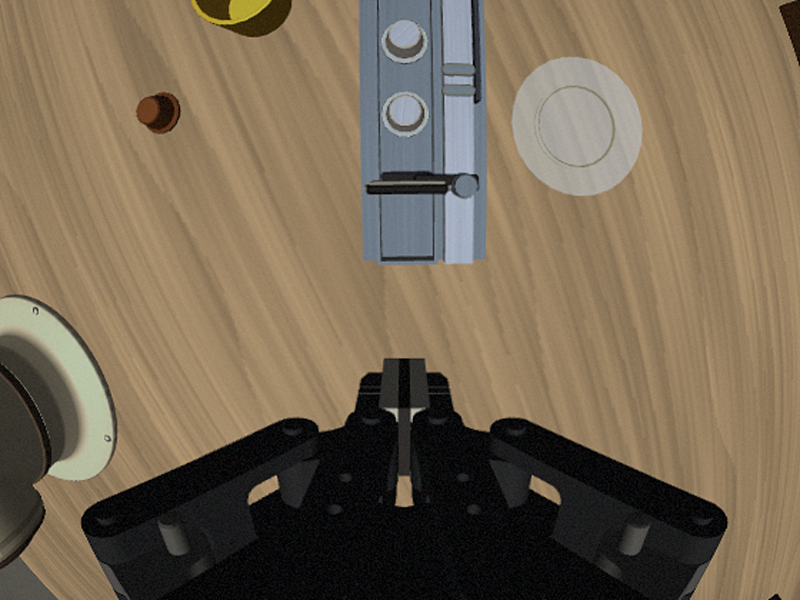

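Wrist view (800x600): paddle top edge from (367,190) to (447,190), button at (465,186), ridges at (458,90) and (458,69). The shut fingertips at (405,360) are lined up with the channel.

Run:
```python
import pickle
from h import *
cs=pickle.load(open('c1.pkl','rb')); c=cs['wrist']
d=np.array([np.cos(np.radians(66.97)),np.sin(np.radians(66.97))]); p=np.array([d[1],-d[0]])
def W(u,v,z):
    q=onz(c,u*.7-.15,v*.7-.15,z,True); return np.round([q[:2]@d,q[:2]@p],4)
print('ridges',W(458,90,.022),W(458,69,.023),'button',W(465,186,.056))
print('paddle rear top',W(367,193,.091),W(447,193,.091))
print('channel end',W(382,258,.003),W(433,258,.003),'caps',W(405,35,.031),W(405,107,.031))
o=bot.get_obs(); print('tcp',o['ee_pos'],o['ee_pos'][:2]@d,o['ee_pos'][:2]@p)
# two-view height: paddle top left corner, top cam vs wrist; button too
t=cs['top']
for (u,v),(a,b) in (((562,398),(368,188)),((612,268),(465,186))):
    o1,d1=ray(t,170+u/6-.4,175+v/6-.4); o2,d2=ray(c,a*.7-.15,b*.7-.15,True)
    s=np.linalg.lstsq(np.c_[d1,-d2],o2-o1,rcond=None)[0]; A,B=o1+d1*s[0],o2+d2*s[1]
    print('tri',A,B,A[:2]@d,A[:2]@p)
```

```text
ridges [0.2788 0.4714] [0.2952 0.4715] button [0.2062 0.4721]
paddle rear top [0.2033 0.408 ] [0.203  0.4565]
channel end [0.1462 0.4121] [0.1459 0.4535] caps [0.3198 0.4321] [0.264  0.4316]
tcp [ 0.45263066 -0.0339271   0.23125842] 0.14585190993061456 0.4298287857249362
tri [0.45369853 0.02804296 0.04867449] [0.45323377 0.02990626 0.04870959] 0.20330072492271717 0.40656804966092197
tri [0.51363985 0.00579464 0.05052334] [0.51567187 0.00470327 0.05082923] 0.20627542039454005 0.47043589114662016
```

Emit:
play_rows(steps=[[[0,0,0.034,0],[0,0,0.034,0],[0,0,0.034,0],[0,0,0.034,0],[0,0,0.034,0]]])

```text
time: 2.8
ee_pos: [0.4525, -0.0339, 0.0598]
tcp_rot: [180.0, -0.0, 66.6]
wrist_force: [1.0, 0.6, 0.0]
opening: -0.0
grasp_force: 0.0
```

Emit:
play_rows(steps=[[[0.008,0,0,0],[0.008,0,0,0],[0.008,0,0,0],[0.004,0,0,0],[0,0,0,0]]])

```text
time: 3.22
ee_pos: [0.4655, -0.0072, 0.0635]
tcp_rot: [179.8, -0.1, 66.7]
wrist_force: [-0.5, 0.5, -0.4]
opening: 0.0
grasp_force: 0.0
```

Emit:
play_rows(steps=[[[0.002,0,0,0],[0.002,0,0,0],[0.002,0,0,0],[0.002,0,0,0],[0.002,0,0,0]]])

```text
time: 3.63
ee_pos: [0.4678, 0.0011, 0.0614]
tcp_rot: [180.0, -0.0, 66.7]
wrist_force: [-0.5, 0.6, -0.6]
opening: -0.0
grasp_force: 0.0
```

Emit:
play_rows(steps=[[[0.002,0,0,0],[0.002,0,0,0],[0.002,0,0,0],[0.002,0,0,0],[0.002,0,0,0]]])

```text
time: 4.05
ee_pos: [0.4716, 0.0103, 0.0612]
tcp_rot: [-180.0, 0.0, 66.7]
wrist_force: [-0.7, -0.2, 0.4]
opening: -0.0002
grasp_force: 0.4
```

Emit:
play_rows(steps=[[[0.003,0,0,0],[0.003,0,0,0],[0.003,0,0,0],[0.003,0,0,0],[0.003,0,0,0]]])

```text
time: 4.47
ee_pos: [0.4777, 0.0243, 0.0612]
tcp_rot: [-180.0, 0.0, 66.7]
wrist_force: [-0.9, -0.6, -0.2]
opening: -0.0
grasp_force: 0.5
```

Emit:
play_rows(steps=[[[0.003,0,0,0],[0.003,0,0,0],[0.003,0,0,0],[0.003,0,0,0],[0.003,0,0,0]]])

```text
time: 4.88
ee_pos: [0.4836, 0.038, 0.0612]
tcp_rot: [-180.0, 0.0, 66.7]
wrist_force: [-0.8, -1.6, 0.0]
opening: 0.0002
grasp_force: 0.5
```

Emit:
play_rows(steps=[[[0.003,0,0,0],[0.003,0,0,0],[0.003,0,0,0],[0,0,0,0],[0,0,0,0]]])

```text
time: 5.3
ee_pos: [0.4873, 0.0462, 0.0614]
tcp_rot: [180.0, -0.0, 66.7]
wrist_force: [0.6, -0.8, -0.9]
opening: 0.0001
grasp_force: 0.0
```

Run:
```python
import pickle
from h import *
cs={n:bot.camera(n) for n in("top","wrist")}
pickle.dump(cs,open('c2.pkl','wb'))
d=np.array([np.cos(np.radians(66.97)),np.sin(np.radians(66.97))])
o=bot.get_obs(); print(o['ee_pos'],o['ee_pos'][:2]@d,o['wrist_force'][:2]@d)
a=cv2.resize(cs['wrist']['img'][0:250,180:400],None,fx=2.4,fy=2.4,interpolation=cv2.INTER_CUBIC)
cv2.imwrite('pics/w2.png',a)
```

```text
[0.48724748 0.04600074 0.06135969] 0.2329520661339143 -0.21230224829194816
```

View pics/w2.png

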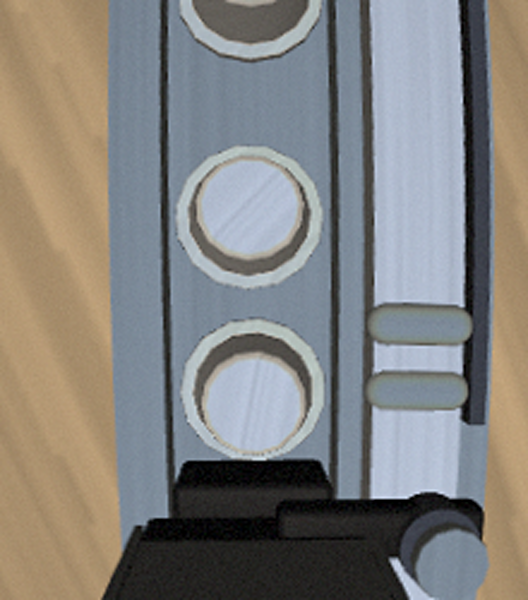

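The close view shows the button at (450,562), the ridges at (418,391) and (420,325), the block now at capsule 1, and capsules upright.

Run:
```python
import pickle
from h import *
c=pickle.load(open('c2.pkl','rb'))['wrist']
d=np.array([np.cos(np.radians(66.97)),np.sin(np.radians(66.97))]); p=np.array([d[1],-d[0]])
def W(u,v,z):
    q=onz(c,180+u/2.4-.3,v/2.4-.3,z,True); return np.round([q[:2]@d,q[:2]@p],4)
print(W(418,391,.022),W(420,325,.023))
for z in(.05,.054,.058,.062): print(z,W(450,562,z))
print('block front top edge',W(255,462,.022),W(255,462,.031))
```

```text
[0.2795 0.4716] [0.2954 0.4715]
0.05 [0.2465 0.4744]
0.054 [0.248  0.4733]
0.058 [0.2494 0.4721]
0.062 [0.2509 0.471 ]
block front top edge [0.2622 0.4327] [0.2642 0.4326]
```

Emit:
play_rows(steps=[[[0.002,0,0,0],[0.002,0,0,0],[0.002,0,0,0],[0.002,0,0,0],[0.002,0,0,0]]])

```text
time: 5.82
ee_pos: [0.4911, 0.0554, 0.0613]
tcp_rot: [180.0, 0.0, 66.7]
wrist_force: [-0.4, -0.9, -0.0]
opening: -0.0001
grasp_force: 0.5
```

Emit:
play_rows(steps=[[[0.002,0,0,0],[0.002,0,0,0],[0.002,0,0,0],[0.002,0,0,0],[0.001,0,0,0]]])

```text
time: 6.23
ee_pos: [0.4947, 0.0637, 0.0613]
tcp_rot: [-180.0, -0.0, 66.7]
wrist_force: [-1.1, -1.4, 1.2]
opening: 0.0001
grasp_force: 0.5
```

Emit:
play_rows(steps=[[[0.0005,0,0,0],[0.0005,0,0,0],[0.0005,0,0,0],[0.0005,0,0,0],[0,0,0,0]]])

```text
time: 6.65
ee_pos: [0.4954, 0.0653, 0.0613]
tcp_rot: [-180.0, -0.0, 66.7]
wrist_force: [-1.2, 0.2, 0.1]
opening: 0.0002
grasp_force: 0.2
```

Emit:
play_rows(steps=[[[0.0005,0,0,0],[0.0005,0,0,0],[0.0005,0,0,0],[0.0005,0,0,0],[0,0,0,0]]])

```text
time: 7.07
ee_pos: [0.4962, 0.0672, 0.0612]
tcp_rot: [-180.0, -0.0, 66.7]
wrist_force: [-1.1, 0.8, -0.2]
opening: -0.0001
grasp_force: 0.2
```

Emit:
play_rows(steps=[[[0.0005,0,0,0],[0.0005,0,0,0],[0.0005,0,0,0],[0.0005,0,0,0],[0,0,0,0]]])

```text
time: 7.48
ee_pos: [0.4968, 0.0686, 0.0613]
tcp_rot: [-180.0, 0.1, 66.7]
wrist_force: [-1.8, -5.3, 1.7]
opening: -0.0003
grasp_force: 2.5
```

Emit:
play_rows(steps=[[[0.0005,0,0,0],[0.0005,0,0,0],[0.0005,0,0,0],[0.0005,0,0,0],[0,0,0,0]]])

```text
time: 7.9
ee_pos: [0.4976, 0.0706, 0.0613]
tcp_rot: [-180.0, 0.0, 66.7]
wrist_force: [-2.6, -4.2, 1.5]
opening: 0.0001
grasp_force: 2.1
```

Emit:
play_rows(steps=[[[0.0005,0,0,0],[0.0005,0,0,0],[0.0005,0,0,0],[0.0005,0,0,0],[0,0,0,0]]])

```text
time: 8.32
ee_pos: [0.4987, 0.0729, 0.0613]
tcp_rot: [-180.0, -0.0, 66.7]
wrist_force: [-1.4, -0.4, -0.2]
opening: -0.0003
grasp_force: 0.8
```

Run:
```python
import pickle
from h import *
c=bot.camera("wrist"); pickle.dump(c,open('c3.pkl','wb'))
d=np.array([np.cos(np.radians(66.97)),np.sin(np.radians(66.97))])
o=bot.get_obs(); print(o['ee_pos'],o['ee_pos'][:2]@d,o['wrist_force'][:2]@d,o['grasp_force'])
a=cv2.resize(c['img'][0:250,180:400],None,fx=2.4,fy=2.4,interpolation=cv2.INTER_CUBIC)
cv2.imwrite('pics/w3.png',a)
```

```text
[0.49872301 0.07292437 0.0612446 ] 0.26221925572280436 -0.4911667828127744 0.6610845029354095
```

View pics/w3.png

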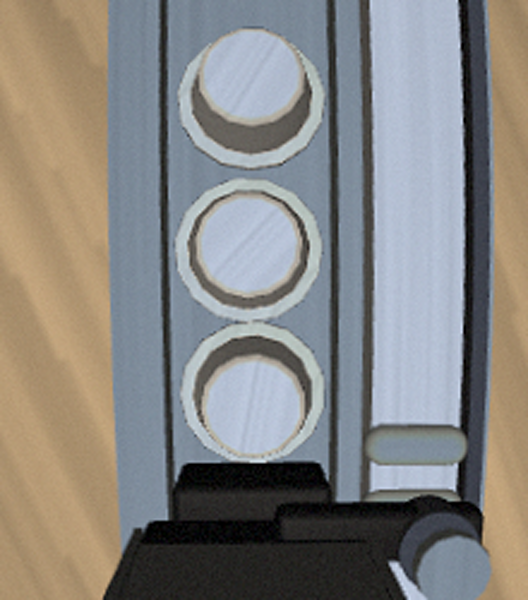

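The button at (452,565) has not moved relative to the fingers, so the pusher is still in contact and near the first crest. The first ridge is now half under the arm. I'll continue in small steps.

Emit:
play_rows(steps=[[[0.0004,0,0,0],[0.0004,0,0,0],[0.0004,0,0,0],[0,0,0,0],[0,0,0,0]]])

```text
time: 8.78
ee_pos: [0.4993, 0.0739, 0.0613]
tcp_rot: [180.0, -0.0, 66.7]
wrist_force: [-0.7, -1.0, 0.1]
opening: 0.0002
grasp_force: 0.2
```

```bash
cat > st.py <<'E'
from h import *
import pickle,sys
c=bot.camera("wrist"); pickle.dump(c,open('c_last.pkl','wb')); r=pickle.load(open('c3.pkl','rb'))['img']
d=np.array([np.cos(np.radians(66.97)),np.sin(np.radians(66.97))])
o=bot.get_obs(); print(o['ee_pos'][:2]@d,o['wrist_force'][:2]@d,o['grasp_force'])
# button patch of the earlier picture sought in this one
T=r[218:250,345:388]; m=cv2.matchTemplate(c['img'][190:260,335:398],T,cv2.TM_CCOEFF_NORMED)
_,v,_,l=cv2.minMaxLoc(m); print('button shift px',l[0]+335-345,l[1]+190-218,round(v,3))
T=r[195:217,253:317]; m=cv2.matchTemplate(c['img'][165:225,243:327],T,cv2.TM_CCOEFF_NORMED)
_,v,_,l=cv2.minMaxLoc(m); print('block shift px',l[0]-10,l[1]-30,round(v,3))
E
python3 st.py
```

```text
0.26331197685682894 0.13994581188692004 0.13377923984080553
button shift px 0 0 0.983
block shift px 0 0 0.921
```

Emit:
play_rows(steps=[[[0.0004,0,0,0],[0.0004,0,0,0],[0.0004,0,0,0],[0,0,0,0],[0,0,0,0]]])

```text
time: 9.25
ee_pos: [0.4997, 0.075, 0.0613]
tcp_rot: [180.0, -0.0, 66.7]
wrist_force: [0.1, -0.7, -0.0]
opening: 0.0002
grasp_force: 0.0
```

```bash
python3 st.py
```

```text
0.2644449871803191 1.1627096822244591 0.0
button shift px 0 0 0.979
block shift px 0 -1 0.921
```

Emit:
play_rows(steps=[[[0.0004,0,0,0],[0.0004,0,0,0],[0.0004,0,0,0],[0,0,0,0],[0,0,0,0]]])

```text
time: 9.72
ee_pos: [0.5, 0.076, 0.0613]
tcp_rot: [180.0, -0.0, 66.7]
wrist_force: [0.1, -0.1, 0.8]
opening: -0.0
grasp_force: 0.0
```

```bash
python3 st.py
python3 - <<'E'
import pickle
from h import *
c=pickle.load(open('c_last.pkl','rb'));b=pickle.load(open('c3.pkl','rb'))
f=lambda im:cv2.resize(im['img'][130:250,240:400],None,fx=2.4,fy=4,interpolation=cv2.INTER_CUBIC)
cv2.imwrite('pics/w4.png',np.hstack([f(b),f(c)]))
E
```

```text
0.26551664283881393 -1.190026079781812 0.0
button shift px 0 -12 0.919
block shift px 0 -10 0.925
```

View pics/w4.png

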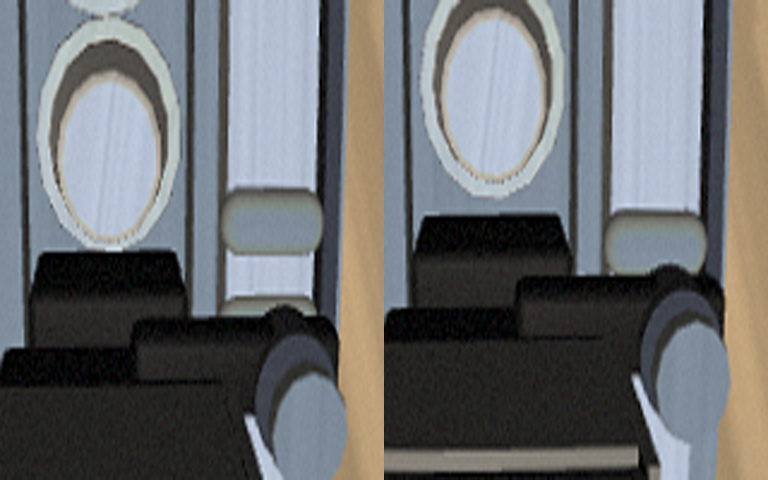

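The right half shows the pusher has jumped about 10–12 px (~6 mm) ahead of the fingers, with the button at (692,385). The force is zero, so it has dropped into the seat. I'll back off and verify.

Emit:
play_rows(steps=[[[-0.005,0,0,0],[-0.01,0,0,0],[-0.015,0,0,0],[-0.015,0,0,0],[-0.01,0,0,0]]])

```text
time: 10.18
ee_pos: [0.4773, 0.024, 0.0612]
tcp_rot: [-180.0, 0.0, 66.7]
wrist_force: [-0.7, -0.2, 0.1]
opening: -0.0005
grasp_force: 0.0
```

Emit:
play_rows(steps=[[[0,0,-0.034,0],[0,0,-0.034,0],[0,0,-0.034,0],[0,0,-0.034,0],[0,0,0,0]]])

```text
time: 10.6
ee_pos: [0.4799, 0.0249, 0.2041]
tcp_rot: [179.5, -0.2, 66.7]
wrist_force: [0.1, 1.0, 0.2]
opening: -0.0002
grasp_force: 0.0
```

Run:
```python
import pickle
from h import *
c=bot.camera("wrist"); pickle.dump(c,open('c5.pkl','wb')); o=bot.get_obs(); print(o['ee_pos'],o['wrist_force'])
cv2.imwrite('pics/w5.png',cv2.resize(c['img'][0:200,200:420],None,fx=3,fy=3,interpolation=cv2.INTER_CUBIC))
```

```text
[0.47947871 0.0249163  0.20102941] [ 0.98714453 -1.08303001 -1.63381718]
```

View pics/w5.png

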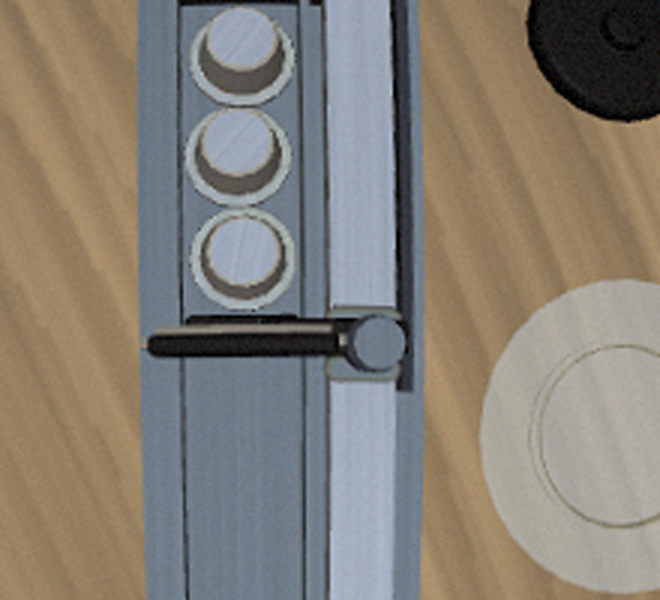

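The final view shows the button at (376,343), between the ridges at y≈312 and y≈373. All three capsules are standing at (243,255), (238,155) and (243,55), and the saucer and lid look undisturbed.

```bash
python3 -c "
from workcell import bot
print(bot.job_done())"
```

```text
the job is handed in; nothing more can be done
None
```

I pushed the pusher until its plunger dropped into the seat between the two ridges, backed the arm clear with all three capsules still standing, and handed the job in at about 11 s; the hand-in did not report a verdict.

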